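# Bring a V-head under an overhanging tube and jack it up to touch

### The arm

A 6-joint arm with a two-finger parallel gripper is mounted at the origin on the work surface. World frame = base frame: x ahead of the robot, y to its left, z up, the work surface at z = 0. Lengths are in m, angles in rad, forces in N, time in s.
With the tool pointing down it reaches from about 0.3 to 1 m from the base axis. Payload 5.1 kg.
Tool frame: the origin (TCP) lies on the centre line of the jaws, within the pads' length; the fingertips stand nose_length ahead of it and the grasp point (between the pads) lies 5 mm behind it (nose_length is the distance from the TCP to the fingertips, in m); z points along the fingers, y is the line along which they close (so a half turn about z gives the same grasp; the last joint's range is limited). The gripper opens to 95 mm and grips with 3 to 60 N. Pads are 20 mm wide; open, the fingers measure 119 mm over their backs; the gripper's body (75 mm by 180 mm) begins 59 mm behind the grasp point.
Start: joints at [-0.083, 0.124, 1.65, -0, 1.367, -0.083], TCP at [0.65, -0, 0.229] pointing down, gripper open.
Joint ranges: [-2.61, 2.61], [-1.02, 2.33], [0.03, 2.71], [-1.35, 4.49], [0.32, 2.68], [-2.91, 2.91]. Speed limits (rad/s): [2.57, 2.57, 3.14, 3.14, 3.14, 3.14].

### API

Orientations are given as a unit quaternion [x, y, z, w].
In Python, from bench import sense, capture, camera_params, hand_in, nose_length gives the robot as it stands.
- The arm moves only by the shell command python3 -m crank 'ROWS'. ROWS is JSON, a list of rows, each a list of 5 numbers: the opening, from -1 (shut) to 1 (fully open), then the shift along the world's x, y, z in mm, then the turn about the world's z in degrees. A call has 1 to 12 rows; each row shifts and turns the commanded pose from where the row before left it; what a row does not reach is not made up. A row lasts 1/10 s, in which the tool goes at most 50 mm and 8.59 degrees, less where a joint would pass 70% of its speed; a pose out of reach is approached as far as the arm can. A call with a gripper value outside its range is refused whole. The fingers move at their own pace and stop on an object; the grip force is fixed at half the most. Time passes only in rows, so rows that do not move let the fingers close. It gives the time, the measured TCP pose, the force, the opening and the grip force at its end, in the units of the state.
- sense(): the state, without advancing time (a new reading comes with each control period).
- capture(name): name is "scene" or "side" or "wrist"; returns the picture (384x512x3 uint8, red, green, blue); there is no depth.
- camera_params(name): a dict with "vfov" (degrees; the focal length in pixels is half the picture's height over the tangent of half this angle, whatever the lens; pixels are square), "cx", "cy" (the principal point, pixels), "R" (3x3) and "t" (3): a world point X has camera coordinates R X + t. Camera axes: x right, y down, z forward; pixel columns grow to the right and rows downward; lengths in m; the calibration is good to about 2 mm. A picture is of the moment at which its call begins: read the wrist's pose just before it. camera_params takes no time and is no camera call; for the wrist camera it gives the pose at the moment of the call.
- hand_in(): hands the job in; it is judged then, once.
The state is a dict: "t": time; "qpos": joint angles; "qd": joint speeds; "joint_torque": joint torques, N m; "tool_pos": TCP position; "eef_rot": TCP orientation; "force": force on the tool from outside, world axes, zero at the start; "ft_torque": the same for the moment, N m; "finger_gap": opening from 0.0 (shut) to 1.0 (fully open); "finger_force": force on a finger pad.
Only numpy, scipy, OpenCV 4.12 (cv2) and the standard library are available. Lean on these libraries where they do the work, as an engineer would, in place of code of your own. Each camera call takes 0.05 s, during which the arm holds its last target. There are 200 camera calls.

### The job

The overhanging copper tube needs a prop before it is tacked: turn the revolving rack until the red V-head faces out through the open front of its yellow guard, take the head, and lay it squarely on the steel platform of the blue screw jack with its rubber V centred beneath the tube. The rack only lets you hold the head by its V end, so put it down and take it by its tail to slide it in under the tube. Let go, then turn the jack's red knob until the V just touches the tube without noticeably lifting it (a couple of millimetres at most), and leave the other heads in the rack and everything else on the bench where they are.

Things in the scene. Friction and masses are not known exactly. Their poses are not given: they have to be found in the camera images.
- v_head: The wanted jack head: red painted bar, 130 long (x) x 40 wide (y), about 0.4 kg. Origin: centre of its underside; +x points to its V end. Tail part (x -65 to +23) is 26 high; head block (x +23 to +65) is 34 high and carries a black rubber V whose two plates rise to 45 at x 23 and 61; the groove runs along y. Loose; starts in its rack pocket with the V end outward, underside 35 above the bench.
- v_seat (a point): Bottom line of the V groove on the V-head, at x +42, y 0, z 36 in its frame. The tube (42 diameter) resting in the V has its underside about 2 mm above this point.
- v_tail (a point): Point on the top of the V-head's tail, x -48, y 0, z 26 in its frame: grip the 40 mm width here to slide it under the tube.
- flat_head: Blue head of the same 130 x 40 outline with a flat block 46 high at its +x end. Origin: centre of underside. Leave it in its rack pocket.
- fork_head: Green head of the same outline with two upright steel cheeks (to 48 high) at its +x end. Origin: centre of underside. Leave it in its rack pocket.
- rack_base: Fixed base of the revolving rack. Origin on the rack's vertical axis at bench level. Its -x side is the open front, turned roughly to the robot. Over the whole +x half stands a fixed yellow wire guard, radius 195, top of the wires 111 above the bench (clear height 102 below), reaching inward to radius 80: heads under it cannot be taken out.
- rack_front (a point): Fixed point in the open front, 137 from the rack's axis, where the V end of a head stands when its pocket faces out.
- rack_grip (a point): On the rack's vertical axis, 142 above the bench, in the middle of the red bar handle of the rotor (60 long x 15 wide x 36 high, z 120 to 156). The point's x axis runs along the bar and turns with the rotor. Turning the bar turns the whole rotor (disc radius 120, top 35 above the bench) either way without limit; stiff friction 0.12 N m, it stays where it is left.
- v_pocket (a point): Point of the rotor 137 from the axis, on the centre line of the V-head's pocket, at disc height: the pocket faces the front when this is at rack_front. Each pocket is two upright steel cheeks 24 high, 2 mm either side of the head, radius 39 to 95, so only the V end (radius 118 to 160, overhanging the disc) can be gripped across its 40 mm width.
- flat_pocket (a point): The same point for the blue flat head's pocket (42 mm outward of that head's origin).
- fork_pocket (a point): The same point for the green fork head's pocket (42 mm outward of that head's origin).
- jack: Fixed blue screw jack. Origin: centre of its underside on the bench. Base 130 (x) x 110 (y) x 24; an arm carries the knob gearbox (58 square, top 44) centred at x -10, y +135. The tube crosses above at x +20, parallel to the jack's y. The head goes in from the jack's -x side.
- platform: Steel platform of the jack, 110 (x) x 100 (y) x 12. Origin: centre of its top face; axes as the jack's. Top 85 above the bench with the knob at 0; rises 10 mm per radian of the knob, 45 mm at most.
- jack_knob (a joint): Angle of the jack's red knob, rad, 0 to 4.5; it grows as the knob is turned clockwise seen from above, and the platform rises 10 mm per rad. Stiff (0.3 N m), stays where it is left. Starts a little above 0.
- jack_knob_grip (a point): On the knob's vertical axis, 75 above the bench, in the middle of its bar (56 long x 15 wide x 36 high, z 55 to 91). The point's x axis runs along the bar and turns with it.
- tube: Copper tube, 42 diameter, lying along its own y (the jack's y), held level by a yellow sprung clamp on the stand's post beyond the jack's -y side. Origin on the tube's axis above jack x +20, y 0; its free end is at y +50, the clamp at y -187 to -232. It springs straight up when pushed from below: about 1.5 N per mm. Its height varies a few mm between starts.
- tube_touch (a point): Lowest point of the tube's skin over the jack's middle line, where the V must touch; 21 mm below the tube's axis. Axes as the tube's.
- stand: Fixed stand of the tube: base 110 square, round post 28 diameter, 267 high. Origin: centre of underside. An obstacle.
- grease_tin: Loose low tin, 64 diameter, 55 high, in the free part of the bench before the robot. Origin: centre of underside. Leave alone.
- oil_bottle: Loose green bottle with a blue cap, 54 diameter, 170 high. Origin: centre of underside. Leave alone.
- paint_tin: Loose tin, 90 diameter, 110 high, at the back. Origin: centre of underside. Leave alone.
- hammer: Loose hammer, 280 long along its x, at the back. Leave alone.
- screwdriver: Loose screwdriver, 200 long along its x, at the right. Leave alone.
- steel_bar: Loose steel bar 150 x 40 x 25, at the left. Leave alone.
Mind the look-alikes: they are no part of the job. Leave any brown look-alike of the v_head alone.

How it is judged:
On the way, in this order (a step that is already met when the one before it is completed fails the run):
1. the rack is turned so that the V-head's pocket faces the open front (within 35 mm), the head still in it (horizontal distance between v_pocket and rack_front below 0.035 m and horizontal distance between v_seat and v_pocket below 0.015 m), for 0.2 s.
2. the V-head lies released on the jack's platform with its V under the tube, not yet touching it (z of v_head in the frame of platform between -0.004 and 0.005 m and x of v_seat in the frame of tube_touch between -0.009 and 0.009 m and y of v_seat in the frame of tube_touch between -0.02 and 0.02 m and angle between the y axis of v_head and the y axis of tube, either way round below 0.14 rad and contact force between v_head and the fingers below 0.05 N and contact force between v_head and tube below 0.05 N), for 0.2 s.
At the end, for the whole second after the job is handed in: V-head released, at rest, flat on the platform, V centred under the tube within 9 mm (20 mm along it), square within 8 degrees, touching it (over 0.2 N) with the tube lifted under 4 mm; other heads in their pockets, bystanders within 30 mm of their starts (z of v_head in the frame of platform between -0.004 and 0.005 m and x of v_seat in the frame of tube_touch between -0.009 and 0.009 m and y of v_seat in the frame of tube_touch between -0.02 and 0.02 m and angle between the y axis of v_head and the y axis of tube, either way round below 0.14 rad and contact force between v_head and the fingers below 0.05 N and contact force between v_head and tube above 0.2 N and distance of tube_touch from where it was at the start of the episode below 0.004 m and linear speed of each of v_head, platform below 0.01 m/s and distance between flat_head and flat_pocket below 0.06 m and distance between fork_head and fork_pocket below 0.06 m and distance of each of grease_tin, oil_bottle, paint_tin, hammer, screwdriver, steel_bar from where it was at the start of the episode below 0.03 m).
It fails at once if the tube is forced up more than 10 mm (distance of tube_touch from where it was at the start of the episode above 0.01 m).
It fails at once if the V-head is tipped over (angle between v_head's own z axis and vertical above 0.8 rad).
It fails at once if another head leaves its pocket (not (distance between flat_head and flat_pocket below 0.06 m) or not (distance between fork_head and fork_pocket below 0.06 m)).
It fails at once if a bystander is knocked away (distance of any of grease_tin, oil_bottle, paint_tin, hammer, screwdriver, steel_bar from where it was at the start of the episode above 0.03 m).
It also fails if it takes over 72 s, if anything falls off the work surface, if the arm or the gripper's body presses on something with over 40 N, if the wrist force passes 120 N, or if a joint passes its speed limit or range.

## Working session

There is one attempt and no reset: what is moved stays moved. The work goes in short steps, Python scripts to look and compute and a shell command to move; the robot and the scene stay as the last step left them, time stands still between calls to the robot, and variables do not carry over. Pictures are saved under pics/ and viewed, at most 10 in all, crops included, and the job is handed in when it is done.

```bash
mkdir -p pics; ls; cat > h.py <<'E'
import numpy as np, cv2
from bench import sense, capture, camera_params, nose_length
def ray(p,u,v):
    f=192/np.tan(np.radians(p['vfov'])/2); R=np.array(p['R']); t=np.array(p['t'])
    d=R.T@np.array([(u-p['cx'])/f,(v-p['cy'])/f,1]); return -R.T@t,d
def onz(p,u,v,z):
    o,d=ray(p,u,v); return o+d*(z-o[2])/d[2]
def proj(p,X):
    f=192/np.tan(np.radians(p['vfov'])/2); c=np.array(p['R'])@np.array(X)+np.array(p['t'])
    return p['cx']+f*c[0]/c[2],p['cy']+f*c[1]/c[2]
def two(p,a,q,b):
    o1,d1=ray(p,*a);o2,d2=ray(q,*b)
    s=np.linalg.lstsq(np.c_[d1,-d2],o2-o1,rcond=None)[0]
    A=o1+s[0]*d1;B=o2+s[1]*d2; return (A+B)/2,np.linalg.norm(A-B)
E
python3 - <<'E'
from h import *
print(nose_length() if callable(nose_length) else nose_length)
s=sense();print(s['tool_pos'],s['eef_rot'],s['force'],s['finger_gap'])
for n in ['scene','side','wrist']:
    p=camera_params(n);im=capture(n)[:,:,::-1]; cv2.imwrite(f'pics/raw_{n}.png',im)
    print(n,p['vfov'],-np.array(p['R']).T@p['t'],np.round(np.array(p['R'])[2],2))
a=[cv2.imread(f'pics/raw_{n}.png') for n in ['scene','side']]
for n,i in zip('ab',a): cv2.imwrite(f'pics/v_{n}.png',cv2.resize(i,(800,600),interpolation=cv2.INTER_CUBIC))
E
```

```text
pics
0.014
[ 6.49391729e-01 -1.24245192e-05  2.27416225e-01] [ 7.07124281e-01  7.07088535e-01 -6.82757060e-04 -7.67902483e-04] [-0.51148938 -0.49960075  0.86226395] 1.002163561263229
scene 52.79763243496729 [ 1.26350853 -0.03394294  1.34761816] [-0.51  0.02 -0.86]
side 42.28886438946467 [ 0.13961397 -1.05618312  1.43196361] [ 0.22  0.61 -0.76]
wrist 69.7941856955278 [0.64952211 0.06964956 0.38237824] [-0.   -0.25 -0.97]
```

View pics/v_a.png

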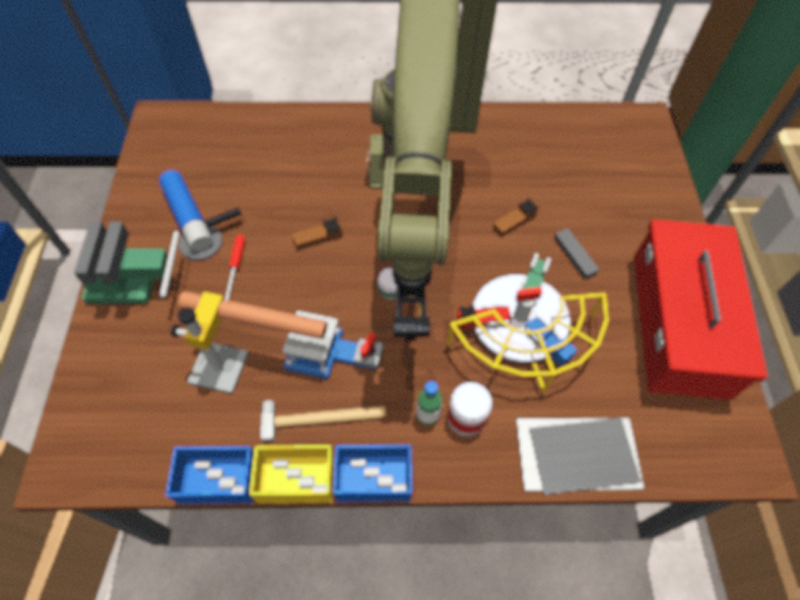

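View pics/v_b.png

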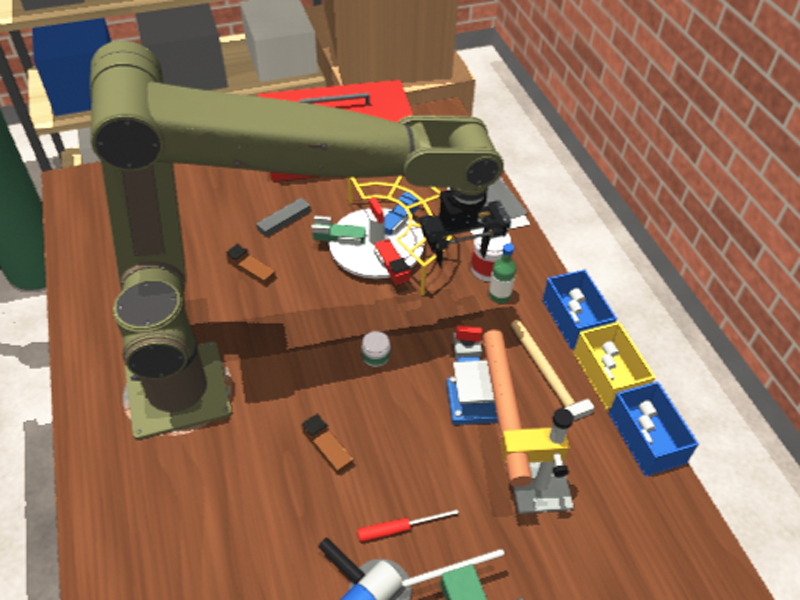

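The two views show the rack at scene ≈(522,315)/side ≈(380,240), with the jack and tube at scene (310,345)/side (475,390). The look-alike candidates for the V-head, in scene pixels, are:
- **(480,315):** red, in the rack. This is the wanted one, because it is red and sits in a pocket.
- **(318,234) and (515,217):** brown, lying on the bench. Leave both alone.

Next I'll enlarge crops to confirm.

```bash
python3 - <<'E'
from h import *
S=cv2.imread('pics/raw_scene.png');D=cv2.imread('pics/raw_side.png')
def crop(i,x,y,w,h): 
    return cv2.resize(i[y:y+h,x:x+w],(400,300),interpolation=cv2.INTER_CUBIC)
a=crop(S,280,155,120,90);b=crop(D,185,110,120,90);c=crop(S,110,180,140,105);d=crop(D,270,200,120,90)
cv2.imwrite('pics/c1.png',np.vstack([np.hstack([a,b]),np.hstack([c,d])]))
for n,I in (('scene',S),('side',D)):
    p=camera_params(n);hsv=cv2.cvtColor(I,cv2.COLOR_BGR2HSV)
    H,Sa,V=cv2.split(hsv)
    M={'red':((H<4)|(H>176))&(Sa>190)&(V>110),'green':(H>55)&(H<85)&(Sa>90)&(V>60),'blue':(H>95)&(H<120)&(Sa>130),'white':(Sa<40)&(V>190),'yel':(H>22)&(H<32)&(Sa>150)&(V>120),'cop':(H>5)&(H<14)&(Sa>120)&(V>180)}
    for k,m in M.items():
        N,L,st,ce=cv2.connectedComponentsWithStats(m.astype(np.uint8))
        for i in range(1,N):
            if st[i,4]>25:
                r=cv2.minAreaRect(np.argwhere(L==i)[:,::-1].astype(np.float32))
                print(n,k,st[i].tolist(),ce[i].round(1),[np.round(x,1) for x in r])
E
```

```text
scene red [416, 141, 73, 105, 5093] [450.1 194. ] [array([451.8, 192.2]), array([110.4,  60.6]), np.float64(82.5)]
scene red [148, 151, 8, 19, 99] [151.7 160.1] [array([151.6, 159.9]), array([ 5.5, 18.4]), np.float64(11.3)]
scene red [333, 186, 11, 5, 32] [338.1 188.3] [array([338. , 188.3]), array([ 2.9, 10.4]), np.float64(78.7)]
scene red [233, 214, 7, 14, 39] [236.2 219.5] [array([236.1, 220.5]), array([ 3.4, 14.2]), np.float64(16.7)]
scene green [437, 0, 75, 127, 3923] [476.6  57. ] [array([475.5,  60.5]), array([ 40.3, 140.3]), np.float64(29.1)]
scene green [54, 161, 52, 32, 940] [ 83.  177.9] [array([ 79.5, 176.5]), array([31., 51.]), np.float64(90.0)]
scene green [338, 169, 9, 13, 62] [342.4 176.4] [array([342.7, 175.2]), array([ 6.3, 13.6]), np.float64(14.0)]
scene green [269, 251, 12, 12, 108] [274.5 256.9] [array([274.5, 256.5]), array([11., 11.]), np.float64(90.0)]
scene blue [0, 0, 80, 101, 6282] [32.2 55.4] [array([39.5, 50. ]), array([100.,  79.]), np.float64(90.0)]
scene blue [45, 0, 90, 75, 4248] [92.6 30.6] [array([90.5, 30.5]), array([85.3, 68.7]), np.float64(72.7)]
[... 10401 characters left out ...]
, array([22.8,  9.2]), np.float64(12.8)]
side yel [371, 210, 48, 39, 222] [394.6 232.8] [array([394.5, 227.4]), array([48.8, 26. ]), np.float64(58.3)]
side yel [323, 274, 38, 15, 404] [338.3 281.3] [array([341.4, 280.9]), array([13.3, 36.7]), np.float64(87.0)]
side cop [154, 164, 20, 14, 126] [163.9 170.6] [array([163.5, 170.4]), array([18.9,  7.7]), np.float64(31.0)]
side cop [310, 211, 24, 66, 721] [320.6 243.1] [array([320.5, 242.9]), array([65.1, 12.7]), np.float64(78.7)]
side cop [202, 277, 22, 22, 240] [212.6 287.4] [array([212.8, 287.1]), array([23.5, 11.5]), np.float64(50.7)]
side cop [324, 289, 16, 18, 203] [331.2 297.4] [array([331.2, 297.4]), array([16.1, 13.1]), np.float64(78.7)]
```

View pics/c1.png

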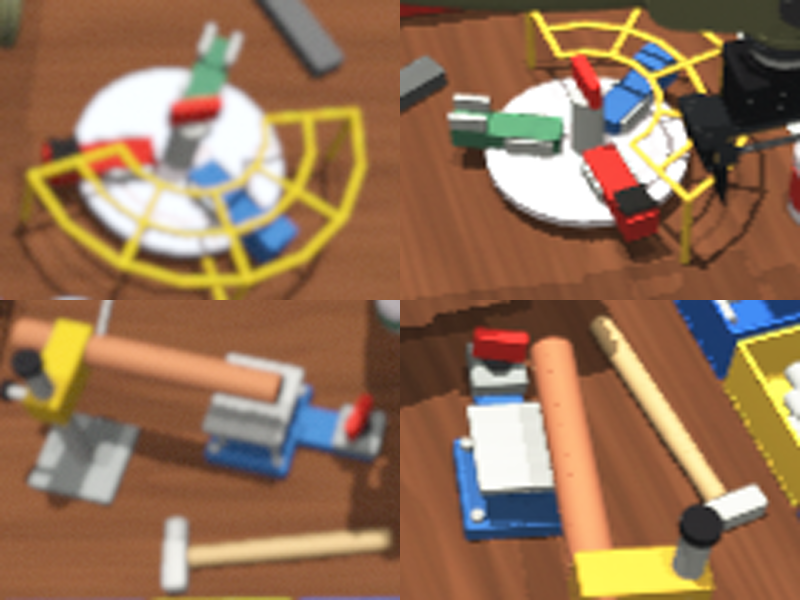

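The crops confirm it. The red head with the black rubber V is in the rack, pointing −y at crop (632,195), which is side px (255,168). Green faces roughly front, and blue sits under the guard. Now I'll measure the rack and jack coarsely.

```bash
python3 - <<'E'
from h import *
from scipy.optimize import least_squares
P=camera_params('scene');Q=camera_params('side')
A=lambda x,y:(280+x*.3-.35,155+y*.3-.35)
B=lambda x,y:(185+(x-400)*.3-.35,110+y*.3-.35)
C=lambda x,y:(110+x*.35-.35,180+(y-300)*.35-.35)
D=lambda x,y:(270+(x-400)*.3-.35,200+(y-300)*.3-.35)
pts=[onz(P,*A(*q),.035) for q in [(75,135),(95,95),(150,70),(88,195)]]+[onz(Q,*B(*q),.035) for q in [(485,150),(500,180),(515,100),(545,208),(600,221)]]
pts=np.array(pts)[:,:2]
r=least_squares(lambda c:np.hypot(*(pts-c[:2]).T)-.12,[.7,.2]);print('disc',r.x,r.fun.round(3))
ax=r.x
print('handle pix pred scene',proj(P,[*ax,.156]),'side',proj(Q,[*ax,.156]))
print('handle two',two(P,(338,188.3),Q,(240.7,134.5)))
# handle bar top ends
for q in [(173,108),(218,97)]:print('bar S',onz(P,*A(*q),.15)[:2])
for q in [(577,62),(597,103)]:print('bar D',onz(Q,*B(*q),.15)[:2])
# V block top side
print('V black side',onz(Q,*B(632,195),.076)[:2], 'scene black',onz(P,*A(62,152),.076)[:2])
g1=onz(Q,*B(470,107),.08)[:2];print('fork',g1,onz(P,*A(220,50),.08)[:2]);
for w in (onz(Q,*B(632,195),.076)[:2],onz(P,*A(62,152),.076)[:2],g1,onz(P,*A(220,50),.08)[:2]):
    d=w-ax;print('ang',np.degrees(np.arctan2(d[1],d[0])),np.hypot(*d))
#guard ends: scene (28,175),(360,110) at z .11
e=[onz(P,*A(*q),.111)[:2] for q in [(28,176),(361,110)]];print('guard',e,np.mean(e,0),np.hypot(*(e[1]-e[0])))
d=e[1]-e[0];print('front dir deg',np.degrees(np.arctan2(d[0],-d[1]))) 
print('tube end',two(P,C(278,383),Q,D(553,347)))
# platform corners visible side at z .085
for q in [(468,408),(540,403),(553,488),(480,490)]:print('plat',onz(Q,*D(*q),.087)[:2])
print('knob',two(P,(236.2,219.5),Q,(299.6,213)))
print('paint',onz(P,301,250,.11)[:2],'tin',onz(Q,240,218,.055)[:2],'bottle',onz(P,275,248,.17)[:2])
E
```

```text
disc [0.5437218  0.27910604] [ 0.001  0.004  0.003 -0.002  0.002 -0.003 -0.002 -0.007  0.002]
handle pix pred scene (np.float64(338.65925837559564), np.float64(185.81655107859075)) side (np.float64(240.87971670805763), np.float64(130.53859701037138))
handle two (array([0.54270631, 0.28017026, 0.1357278 ]), np.float64(0.0014467833471414504))
bar S [0.54515452 0.25419849]
bar S [0.5314471  0.30511211]
bar D [0.53797022 0.30110983]
bar D [0.5398025  0.22988037]
V black side [0.55632971 0.15020886] scene black [0.55792738 0.13979662]
fork [0.41722338 0.33708212] [0.42349332 0.33563899]
ang -84.413455748446 0.1295123273078696
ang -84.17759012027743 0.1400318324892692
ang 155.3773178670977 0.1391512666151683
ang 154.81649816953757 0.13285654327614474
guard [array([0.60689571, 0.09604341]), array([0.52575772, 0.47539082])] [0.56632671 0.28571712] 0.3879276071271533
front dir deg -167.92701317243552
tube end (array([ 0.64863903, -0.1893059 ,  0.18089884]), np.float64(0.004911856355460177))
plat [ 0.57674061 -0.17310315]
plat [ 0.64818805 -0.18892006]
plat [ 0.62161336 -0.28674513]
plat [ 0.55336153 -0.26773342]
knob (array([ 0.63919368, -0.09522962,  0.07511122]), np.float64(0.007763023958249168))
paint [0.77081796 0.13177806] tin [ 0.44141853 -0.04339263] bottle [0.78699555 0.03955846]
```

Rack axis is about (0.543, 0.280), and disc and handle agree within 2 mm. The V pocket sits at about −84° and the front at about −168°. I'll move the wrist camera over the rack to refine this.

```bash
python3 -m crank '[[1,0,0,45,0],[1,0,15,45,0],[1,-20,25,35,0],[1,-25,30,25,0],[1,-25,30,20,0],[1,-25,30,0,0],[1,-10,10,0,0],[1,0,0,0,0],[1,0,0,0,0]]'
cat > w.py <<'E'
import sys; from h import *
p=camera_params('wrist');im=capture('wrist')[:,:,::-1]
import pickle;pickle.dump(p,open('w.pkl','wb'))
cv2.imwrite(f'pics/raw_{sys.argv[1]}.png',im)
cv2.imwrite(f'pics/{sys.argv[1]}.png',cv2.resize(im,(800,600),interpolation=cv2.INTER_CUBIC))
s=sense();print(s['tool_pos'],s['qpos'].round(2) if hasattr(s['qpos'],'round') else s['qpos'])
E
python3 w.py w1
```

```text
t: 1.05
tool_pos: [0.5452, 0.1394, 0.3977]
eef_rot: [0.707, 0.707, -0.001, -0.0]
force: [-0.1, -0.8, -1.0]
finger_gap: 1.003
finger_force: 0.0
[0.54548039 0.13907594 0.39754015] [ 0.15 -0.12  1.62 -0.    1.65  0.16]
```

View pics/w1.png

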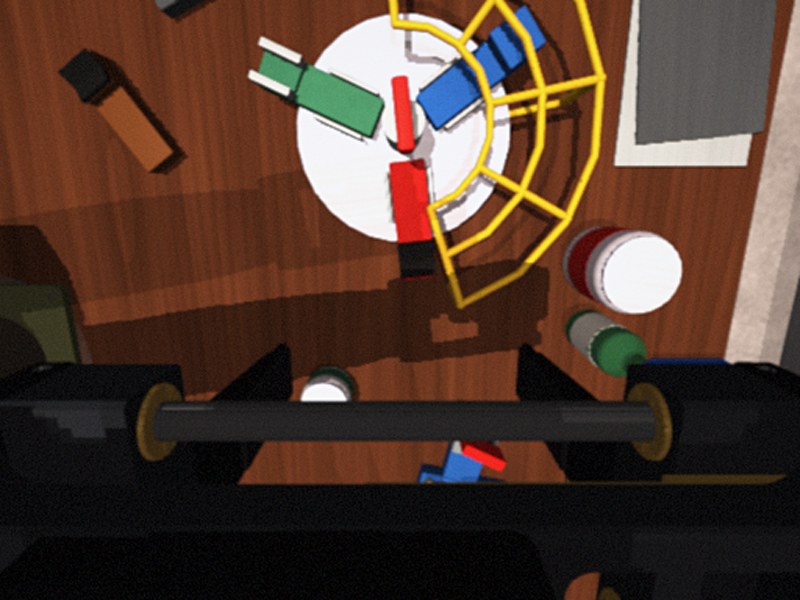

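The wrist view shows the handle bar at (402,112), the V-head pointing down (−y) with its black V at (416,258), and the guard's outer end at (461,304) with its inner end at (432,208).

```bash
python3 - <<'E'
from h import *;import pickle
from scipy.optimize import least_squares
p=pickle.load(open('w.pkl','rb'));k=lambda x,y:(x/1.5625-.2,y/1.5625-.2)
o=lambda x,y,z:onz(p,*k(x,y),z)[:2]
pts=np.array([o(x,y,.035) for x,y in [(297,128),(302,95),(330,45),(310,170),(340,217),(370,234),(509,128),(470,222),(400,14)]])
r=least_squares(lambda c:np.hypot(*(pts-c[:2]).T)-c[2],[.5,.28,.12]);ax=r.x[:2];print('disc',r.x,r.fun.round(3))
a,b=o(401,77,.156),o(405,150,.156);print('bar',a,b,(a+b)/2,np.hypot(*(a-b)),np.degrees(np.arctan2(*(a-b)[::-1])))
def an(n,q):
    d=q-ax;print(n,q.round(4),np.degrees(np.arctan2(d[1],d[0])).round(1),np.hypot(*d).round(4))
an('V',o(416,258,.075));an('guard out',o(461,304,.111));an('guard in',o(432,208,.111));an('g3',o(567,217,.111));an('g4',o(603,78,.111))
an('fork',o(277,68,.082));an('flat',o(518,40,.081));an('tail',o(408,162,.061))
E
```

```text
disc [0.54576224 0.28149546 0.11932315] [ 0.002  0.001  0.001 -0.004 -0.    -0.001 -0.003  0.004 -0.001]
bar [0.54218998 0.30929518] [0.54553766 0.25180388] [0.54386382 0.28054953] 0.057588684505310905 93.33253760354506
V [0.5578 0.1474] -84.9 0.1346
guard out [0.6047 0.1035] -71.7 0.1875
guard in [0.5725 0.202 ] -71.4 0.0839
g3 [0.7081 0.1932] -28.5 0.1848
g4 [0.7298 0.3196] 11.7 0.1879
fork [0.4192 0.3362] 156.6 0.1379
flat [0.6557 0.3608] 35.8 0.1356
tail [0.5489 0.2497] -84.4 0.0319
```

```bash
python3 -m crank '[[1,-1,48,0,3],[1,0,47,0,0],[1,0,47,-10,0],[1,0,0,-50,0],[1,0,0,-50,0],[1,0,0,-50,0],[1,0,0,-45,0],[1,0,0,-30,0],[1,0,0,-10,0],[1,0,0,0,0],[1,0,0,0,0]]'; python3 -c "
from h import *
s=sense();print(s['tool_pos'],s['force'])"
```

```text
t: 2.2
tool_pos: [0.5455, 0.2819, 0.1554]
eef_rot: [0.689, 0.725, 0.001, 0.001]
force: [0.5, -0.5, 0.6]
finger_gap: 1.0
finger_force: 0.0
[0.5455492  0.28191091 0.1554017 ] [ 0.48967868 -0.45843843  0.60676026]
```

```bash
python3 -m crank '[[1,-1,-1,-14,0],[1,0,0,0,0],[-1,0,0,0,0],[-1,0,0,0,0],[-1,0,0,0,0],[-1,0,0,0,0],[-1,0,0,0,0],[-1,0,0,0,0],[-1,0,0,0,0],[-1,0,0,0,0],[-1,0,0,0,0]]'; python3 -m crank '[[-1,0,0,0,-4],[-1,0,0,0,-7],[-1,0,0,0,-8],[-1,0,0,0,-8],[-1,0,0,0,-8],[-1,0,0,0,-8],[-1,0,0,0,-8],[-1,0,0,0,-8],[-1,0,0,0,-8],[-1,0,0,0,-8],[-1,0,0,0,-5],[-1,0,0,0,-3]]'; python3 -m crank '[[-1,0,0,0,0],[-1,0,0,0,0],[-1,0,0,0,0]]'
```

```text
t: 3.3
tool_pos: [0.543, 0.281, 0.1396]
eef_rot: [0.688, 0.725, -0.0, -0.0]
force: [0.3, -0.1, -0.1]
finger_gap: 0.297
finger_force: 0.0
t: 4.5
tool_pos: [0.5426, 0.281, 0.1396]
eef_rot: [0.996, 0.086, -0.001, 0.0]
force: [-1.7, 1.2, 1.0]
finger_gap: 0.156
finger_force: 30.1
t: 4.8
tool_pos: [0.5426, 0.281, 0.1396]
eef_rot: [0.996, 0.088, -0.001, 0.0]
force: [-2.3, -0.0, 2.3]
finger_gap: 0.157
finger_force: 30.0
```

```bash
python3 -m crank '[[1,0,0,0,0],[1,0,0,0,0],[1,0,0,0,0],[1,0,0,0,0],[1,0,0,30,0],[1,0,0,50,0],[1,0,0,50,0],[1,-30,-5,40,0],[1,-45,-8,20,0],[1,-45,-8,0,0],[1,-45,-8,0,0],[1,-35,-6,0,0]]'; python3 -m crank '[[1,0,0,0,0],[1,0,0,0,0]]';python3 w.py w2
```

```text
t: 6.0
tool_pos: [0.3413, 0.2455, 0.3298]
eef_rot: [0.996, 0.087, 0.001, -0.0]
force: [0.0, 0.9, -0.7]
finger_gap: 0.996
finger_force: 0.0
t: 6.2
tool_pos: [0.3431, 0.2461, 0.33]
eef_rot: [0.996, 0.087, 0.001, -0.0]
force: [0.1, -1.0, -0.5]
finger_gap: 1.0
finger_force: 0.0
[0.3436144  0.24610222 0.32974942] [ 0.49 -0.45  1.99 -0.    1.6   1.89]
```

View pics/w2.png

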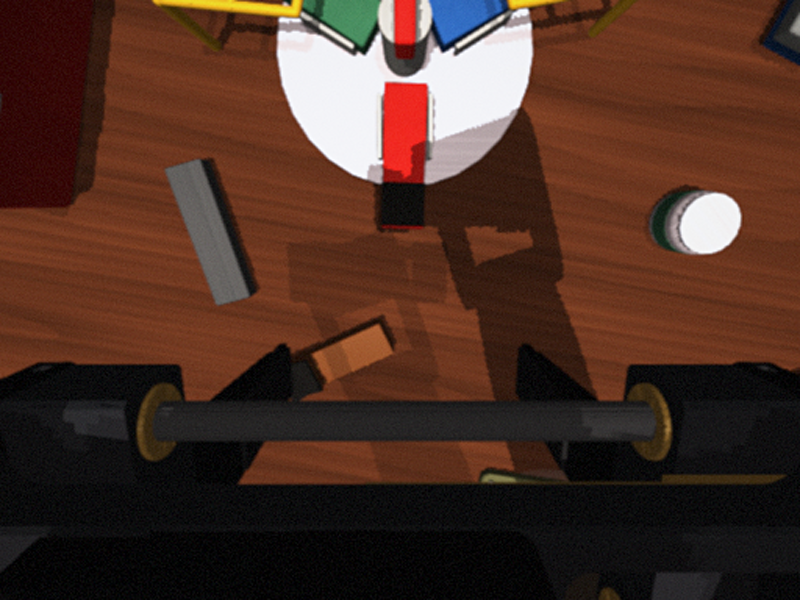

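The V-head now faces out, centred between the guard's two ends. Its black V is at (403,205) and its red tail at (405,130).

```bash
cat > m.py <<'E'
from h import *;import pickle
p=pickle.load(open('w.pkl','rb'));k=lambda x,y:(x/1.5625-.2,y/1.5625-.2)
o=lambda x,y,z:onz(p,*k(x,y),z)[:2]
E
python3 - <<'E'
from m import *
ax=np.array([.5435,.281])
q=[o(x,y,.079) for x,y in [(383,183),(425,183),(381,228),(425,228)]]
print(np.round(q,4),np.hypot(*(q[0]-q[1])),np.hypot(*(q[0]-q[2])));c=np.mean(q,0)
t=o(407,85,.061);v=o(403,227,.079);print('V',c,'tail',t,'front',v)
for d in (c-ax,v-t):print(np.degrees(np.arctan2(*d[::-1])),np.hypot(*d))
print('guard ends',o(300,8,.111),o(510,5,.111))
print('clutter: bar',o(215,300,.025),o(180,165,.025),'brown',o(395,345,.026),o(300,380,.03),'tin',o(705,222,.055))
E
```

```text
[[0.4233 0.2803]
 [0.4299 0.2429]
 [0.3834 0.2756]
 [0.3905 0.2354]] 0.038045924058405574 0.040174233879459405
V [0.40677953 0.25855679] tail [0.51092532 0.27375157] front [0.38785179 0.25568453]
-170.67781044042803 0.13855030086656916
-171.6487007427734 0.12439257811466116
guard ends [0.53753988 0.36158787] [0.5672087  0.20456705]
clutter: bar [0.27139922 0.44478772] [0.40644977 0.48936749] brown [0.25488956 0.24157252] [0.19606304 0.34112506] tin [ 0.44267783 -0.03498112]
```

Head points at −171° and the front is at −169°, so step 1 should be met. I'll grip the V end next.

```bash
python3 -m crank '[[1,31,6,-20,-1],[1,31,6,-35,0],[1,0,0,-50,0],[1,0,0,-50,0],[1,0,0,-50,0],[1,0,0,-40,0],[1,0,0,-20,0],[1,0,0,0,0],[1,0,0,0,0]]'
```

```text
t: 7.15
tool_pos: [0.4061, 0.258, 0.0644]
eef_rot: [0.997, 0.078, -0.0, 0.0]
force: [0.6, 0.5, 0.3]
finger_gap: 1.002
finger_force: 0.0
```

```bash
python3 -m crank '[[1,0,0,-6,0],[0,0,0,0,0],[-1,0,0,0,0],[-1,0,0,0,0],[-1,0,0,0,0],[-1,0,0,0,0],[-1,0,0,0,0],[-1,0,0,0,0],[-1,0,0,0,0]]'; python3 -m crank '[[-1,0,0,8,0],[-1,0,0,14,0],[-1,0,0,14,0],[-1,0,0,0,0]]'
```

```text
t: 8.05
tool_pos: [0.4051, 0.258, 0.0585]
eef_rot: [0.997, 0.078, -0.0, -0.0]
force: [-0.2, 0.2, 1.0]
finger_gap: 0.417
finger_force: 30.0
t: 8.45
tool_pos: [0.407, 0.2589, 0.0976]
eef_rot: [0.997, 0.078, 0.003, -0.001]
force: [1.2, 0.5, -4.1]
finger_gap: 0.419
finger_force: 30.0
```

```bash
python3 -m crank '[[-1,-20,-3,0,0],[-1,-35,-6,0,0],[-1,-35,-6,0,0],[-1,0,-15,40,0],[-1,0,-30,30,4],[-1,0,-30,20,8],[-1,0,-20,0,8],[-1,10,-15,0,8],[-1,15,-10,0,8],[-1,15,-10,0,8],[-1,15,-10,0,8],[-1,15,-10,0,8]]'; python3 -m crank '[[-1,15,-5,0,8],[-1,15,-5,0,8],[-1,15,-5,0,8],[-1,10,0,0,8],[-1,10,0,0,8],[-1,10,0,0,8],[-1,5,0,0,8],[-1,5,0,0,8],[-1,5,0,0,8],[-1,0,0,0,8],[-1,0,0,0,8],[-1,0,0,0,8]]'; python3 -m crank '[[-1,0,0,0,8],[-1,0,0,0,2],[-1,0,0,0,0],[-1,0,0,0,0]]'; python3 -c "
from h import *
s=sense();print(s['tool_pos'],s['qpos'],s['ft_torque'])"
```

```text
t: 9.65
tool_pos: [0.3856, 0.0923, 0.1845]
eef_rot: [0.823, 0.569, 0.0, 0.0]
force: [0.1, 0.2, -4.9]
finger_gap: 0.421
finger_force: 30.0
t: 10.85
tool_pos: [0.4753, 0.0779, 0.1845]
eef_rot: [0.128, 0.992, -0.0, 0.0]
force: [0.1, 0.3, -4.7]
finger_gap: 0.421
finger_force: 30.0
t: 11.25
tool_pos: [0.4752, 0.078, 0.1845]
eef_rot: [0.044, 0.999, 0.0, 0.0]
force: [-0.6, 0.7, -3.3]
finger_gap: 0.417
finger_force: 30.0
[0.47518852 0.07797936 0.18451244] [ 5.11427350e-02 -2.28088768e-01  2.06338237e+00 -5.38285047e-05
  1.30574527e+00 -1.43149195e+00] [ 0.0687621  -0.27880316 -0.0225392 ]
```

```bash
python3 -m crank '[[-1,-14,13,-20,-8],[-1,0,0,-45,0],[-1,0,0,-45,0],[-1,0,0,-30,0],[-1,0,0,-10,0],[-1,0,0,0,0]]'; python3 -m crank '[[-1,0,0,-3,0],[-1,0,0,-3,0],[-1,0,0,0,0]]'
```

```text
t: 11.85
tool_pos: [0.4601, 0.0909, 0.0333]
eef_rot: [0.113, 0.994, -0.0, -0.002]
force: [-0.1, 0.1, -4.8]
finger_gap: 0.423
finger_force: 30.0
t: 12.15
tool_pos: [0.4623, 0.0911, 0.0298]
eef_rot: [0.113, 0.994, 0.0, 0.001]
force: [-0.8, 0.6, -4.8]
finger_gap: 0.421
finger_force: 30.0
```

```bash
python3 -m crank '[[-1,0,0,-2,0],[-1,0,0,-2,0],[-1,0,0,0,0],[-1,0,0,0,0]]'; python3 -m crank '[[-1,0,0,-2,0],[-1,0,0,0,0],[-1,0,0,0,0]]'
```

```text
t: 12.55
tool_pos: [0.4624, 0.091, 0.0256]
eef_rot: [0.113, 0.994, 0.0, 0.001]
force: [3.2, -1.0, 1.4]
finger_gap: 0.419
finger_force: 30.0
t: 12.85
tool_pos: [0.4628, 0.091, 0.0236]
eef_rot: [0.113, 0.994, 0.0, 0.002]
force: [4.2, -0.6, 4.2]
finger_gap: 0.419
finger_force: 30.0
```

```bash
python3 -m crank '[[1,0,0,0,0],[1,0,0,0,0],[1,0,0,0,0],[1,0,0,0,0],[1,0,0,30,0],[1,0,0,50,0],[1,0,0,50,0],[1,0,0,50,0],[1,25,0,40,0],[1,25,0,30,0],[1,0,0,0,0],[1,0,0,0,0]]'; python3 w.py w3; python3 - <<'E'
from m import *
I=cv2.imread('pics/raw_w3.png');H,S,V=cv2.split(cv2.cvtColor(I,cv2.COLOR_BGR2HSV))
m=((H<4)|(H>176))&(S>190)&(V>90)
N,L,st,ce=cv2.connectedComponentsWithStats(m.astype(np.uint8))
for i in range(1,N):
    if st[i,4]>60:
        r=cv2.minAreaRect(np.argwhere(L==i)[:,::-1].astype(np.float32));b=cv2.boxPoints(r)
        print(st[i],ce[i],onz(p,*ce[i],.026)[:2]);print(np.array([onz(p,*q,.026)[:2] for q in b]).round(4))
E
```

```text
t: 14.05
tool_pos: [0.5111, 0.091, 0.2722]
eef_rot: [0.113, 0.994, -0.0, -0.0]
force: [0.2, -0.2, -0.1]
finger_gap: 0.998
finger_force: 0.0
[0.51011677 0.09097443 0.27071648] [ 0.07 -0.19  1.89  0.    1.45 -1.27]
[ 235   61   31   68 1934] [250.26938987  93.62254395] [0.3956767  0.10699461]
[[0.3513 0.0967]
 [0.3603 0.1357]
 [0.4448 0.1166]
 [0.4352 0.0754]]
[426 157  35  57 866] [445.96073903 184.93187067] [0.58526586 0.36044787]
[[0.5399 0.3341]
 [0.5356 0.3612]
 [0.6288 0.3879]
 [0.634  0.3596]]
```

```bash
python3 -m crank '[[1,20,-42,10,0],[1,20,-42,10,0],[1,20,-42,10,0],[1,20,-42,10,0],[1,20,-42,10,0],[1,20,-42,10,0],[1,20,-42,0,0],[1,20,-40,0,0],[1,20,0,0,0],[1,0,0,0,0],[1,0,0,0,0]]'; python3 w.py w4
```

```text
t: 15.2
tool_pos: [0.69, -0.2422, 0.3298]
eef_rot: [0.113, 0.994, 0.001, -0.002]
force: [0.2, 0.6, -0.3]
finger_gap: 0.998
finger_force: 0.0
[ 0.69003794 -0.24199386  0.33078258] [-0.41  0.26  1.32 -0.    1.56 -1.76]
```

View pics/w4.png

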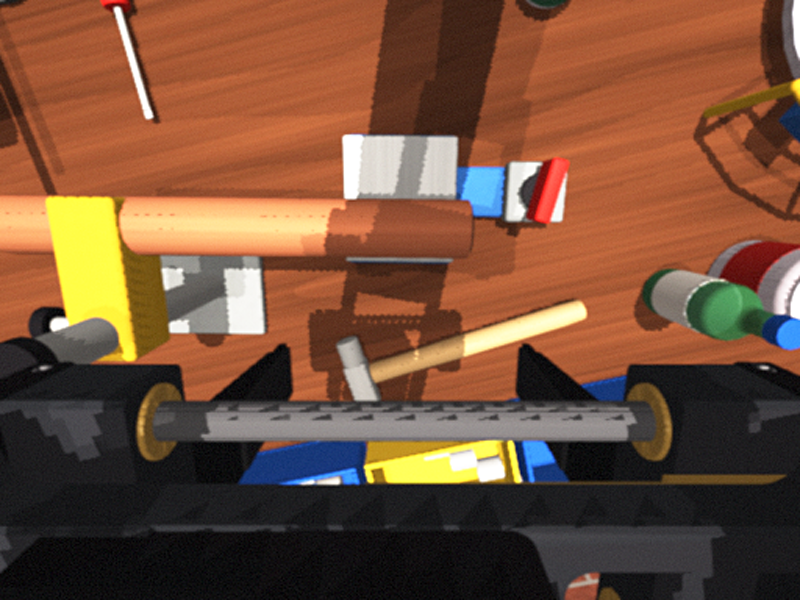

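The wrist view shows the platform's −x edge from (343,135) to (458,136), the tube's silhouette at rows 198–257 with its end at column 471, and the knob bar from (562,158) to (540,222).

```bash
python3 - <<'E'
from m import *
a=lambda d:np.degrees(np.arctan2(d[1],d[0])).round(2)
c1,c2=o(343,135,.087),o(458,136,.087);d1,d2=o(347,262,.087),o(452,262,.087)
print('plat',c1,c2,a(c2-c1),np.hypot(*(c2-c1)),d1,d2,np.hypot(*((d1+d2-c1-c2)/2)))
for z in (.18,.185,.19):
    u1,l1,u2,l2=o(200,198,z),o(200,256,z),o(440,200,z),o(440,257,z)
    m1,m2=(u1+l1)/2,(u2+l2)/2
    print(z,'tube mid',m1,m2,a(m2-m1),'diam',np.hypot(*(u1-l1)),'end',o(471,229,z))
k1,k2=o(556,160,.091),o(546,220,.091);print('knob bar',k1,k2,(k1+k2)/2,a(k1-k2),np.hypot(*(k1-k2)))
g=[o(x,y,.044) for x,y in [(508,163),(505,220),(565,220)]];print('gearbox',np.round(g,4),(g[0]+g[2])/2)
E
```

```text
plat [ 0.5555153  -0.26445736] [ 0.57868629 -0.16761451] 76.54 0.09957626077868466 [ 0.66287027 -0.28929949] [ 0.68479235 -0.19440158] 0.10980799971884456
0.18 tube mid [ 0.60718568 -0.368247  ] [ 0.64581825 -0.20547194] 76.65 diam 0.03999555948680412 end [ 0.65072114 -0.18439429]
0.185 tube mid [ 0.60744655 -0.36592302] [ 0.64544574 -0.20581663] 76.65 diam 0.03933983842951882 end [ 0.65026825 -0.18508456]
0.19 tube mid [ 0.60770741 -0.36359905] [ 0.64507322 -0.20616133] 76.65 diam 0.0386841173722335 end [ 0.64981535 -0.18577482]
knob bar [ 0.61741885 -0.08905126] [ 0.66611604 -0.10502277] [ 0.64176745 -0.09703702] 161.84 0.051249441592791184
gearbox [[ 0.609  -0.1186]
 [ 0.662  -0.1307]
 [ 0.6755 -0.0719]] [ 0.64226182 -0.09526829]
```

Everything agrees: platform 99.6×109.8 mm, jack y at 76.6°, and tube and knob where the jack frame predicts them. I'll take the tail next.

```bash
python3 -m crank '[[1,-32,35,0,0],[1,-32,35,0,0],[1,-32,35,0,0],[1,-32,35,0,0],[1,-32,35,0,0],[1,-32,35,0,0],[1,-31,36,0,0],[1,-31,36,0,0],[1,-31,36,-10,0],[1,-31,36,-30,0],[1,0,0,-50,0],[1,0,0,-50,0]]'; python3 -m crank '[[1,0,0,-50,0],[1,0,0,-50,0],[1,0,0,-30,0],[1,0,0,-10,0],[1,0,0,0,0],[1,0,0,0,0]]'
```

```text
t: 16.45
tool_pos: [0.3773, 0.1085, 0.1953]
eef_rot: [0.111, 0.994, 0.001, 0.003]
force: [-0.1, 0.7, -0.2]
finger_gap: 1.004
finger_force: 0.0
t: 17.05
tool_pos: [0.3796, 0.1073, 0.0576]
eef_rot: [0.113, 0.994, 0.0, 0.002]
force: [0.1, -0.4, 0.3]
finger_gap: 1.004
finger_force: 0.0
```

```bash
python3 -m crank '[[1,-5,4,-15,0],[1,0,0,-15,0],[1,0,0,-7,0],[1,0,0,0,0],[0,0,0,0,0],[-1,0,0,0,0],[-1,0,0,0,0],[-1,0,0,0,0],[-1,0,0,0,0],[-1,0,0,0,0],[-1,0,0,0,0],[-1,0,0,0,0]]';  python3 -m crank '[[-1,0,0,10,0],[-1,0,0,30,0],[-1,0,0,40,0],[-1,0,0,40,0],[-1,0,0,0,0],[-1,0,0,0,0]]'
```

```text
t: 18.25
tool_pos: [0.3735, 0.1111, 0.0187]
eef_rot: [0.113, 0.994, 0.0, -0.0]
force: [0.3, 1.1, 0.1]
finger_gap: 0.416
finger_force: 30.0
t: 18.85
tool_pos: [0.3732, 0.111, 0.1387]
eef_rot: [0.113, 0.994, 0.0, 0.0]
force: [0.3, 0.3, -5.1]
finger_gap: 0.416
finger_force: 30.0
```

```bash
python3 -m crank '[[-1,6,-40,0,0],[-1,9,-43,0,0],[-1,10,-43,0,0],[-1,10,-43,0,0],[-1,10,-43,0,0],[-1,10,-43,0,0],[-1,8,-41,0,0],[-1,0,0,-10,0],[-1,0,0,-10,0],[-1,0,0,0,0],[-1,0,0,0,0]]';  python3 - <<'E'
from h import *
s=sense();print(s['tool_pos'],s['eef_rot'])
D=capture('side')[:,:,::-1];S=capture('scene')[:,:,::-1]
c=lambda i,x,y:cv2.resize(i[y:y+150,x:x+100],(400,600),interpolation=cv2.INTER_CUBIC)
cv2.imwrite('pics/raw_side2.png',D)
cv2.imwrite('pics/s2.png',np.hstack([c(D,245,165),c(S,160,110)]))
E
```

```text
t: 19.95
tool_pos: [0.4352, -0.1833, 0.1168]
eef_rot: [0.112, 0.994, 0.001, -0.002]
force: [-0.5, -0.1, -4.0]
finger_gap: 0.418
finger_force: 30.0
[ 0.43523652 -0.18326422  0.11676418] [ 1.12447801e-01  9.93655676e-01  8.08373464e-04 -1.79880073e-03]
```

View pics/s2.png

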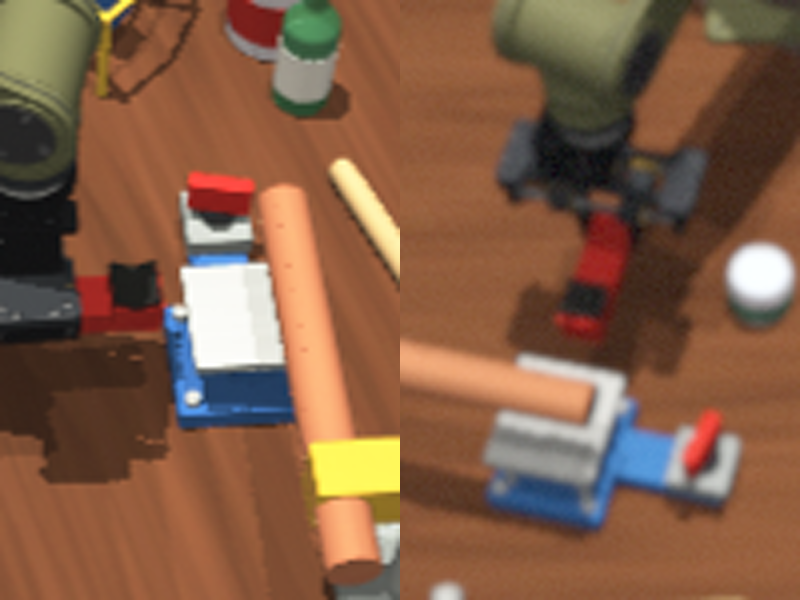

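The side view shows the head held level just before the platform, with its V at (133,285) and the platform edge at (185,270). I'll slide it in.

```bash
python3 -m crank '[[-1,15,-4,0,0],[-1,20,-5,0,0],[-1,20,-5,0,0],[-1,20,-5,0,0],[-1,20,-5,0,0],[-1,15,-3,0,0],[-1,8,-2,0,0],[-1,0,0,0,0],[-1,0,0,0,0]]'
```

```text
t: 20.95
tool_pos: [0.5541, -0.2135, 0.1187]
eef_rot: [0.113, 0.994, 0.0, -0.0]
force: [0.2, 0.9, -5.0]
finger_gap: 0.418
finger_force: 30.0
```

Now I'll lower it gently while watching the force.

```bash
python3 -m crank '[[-1,0,0,-5,0],[-1,0,0,-3,0],[-1,0,0,0,0],[-1,0,0,0,0]]';python3 -m crank '[[-1,0,0,-2,0],[-1,0,0,0,0],[-1,0,0,0,0]]'
```

```text
t: 21.35
tool_pos: [0.5544, -0.214, 0.1109]
eef_rot: [0.113, 0.994, -0.0, 0.0]
force: [-0.4, -0.1, -4.5]
finger_gap: 0.418
finger_force: 30.0
t: 21.65
tool_pos: [0.5548, -0.2142, 0.1093]
eef_rot: [0.113, 0.994, -0.0, 0.0]
force: [-3.5, 1.0, 0.9]
finger_gap: 0.42
finger_force: 30.0
```

```bash
python3 -m crank '[[-1,0,0,-2,0],[-1,0,0,0,0],[-1,0,0,0,0]]'
```

```text
t: 21.95
tool_pos: [0.5549, -0.2142, 0.107]
eef_rot: [0.113, 0.994, -0.0, 0.001]
force: [-1.5, 0.3, 0.9]
finger_gap: 0.421
finger_force: 30.0
```

```bash
python3 -m crank '[[-1,-1.5,1,-1,0],[-1,0,0,0,0],[1,0,0,0,0],[1,0,0,0,0],[1,0,0,0,0],[1,0,0,0,0],[1,0,0,0,0],[1,-10,2,20,0],[1,0,0,50,0],[1,0,0,50,0],[1,0,0,50,0],[1,0,0,20,0]]';python3 -m crank '[[1,30,-10,20,0],[1,30,-10,0,0],[1,30,-10,0,0],[1,20,-5,0,0],[1,0,0,0,0],[1,0,0,0,0]]';python3 w.py w5
```

```text
t: 23.15
tool_pos: [0.5447, -0.2118, 0.3028]
eef_rot: [0.113, 0.994, -0.002, 0.004]
force: [0.1, 0.1, 0.4]
finger_gap: 1.0
finger_force: 0.0
t: 23.75
tool_pos: [0.6527, -0.2458, 0.3151]
eef_rot: [0.113, 0.994, 0.0, -0.001]
force: [-0.2, -0.1, 0.1]
finger_gap: 1.0
finger_force: 0.0
[ 0.65240157 -0.24572844  0.31548996] [-0.44  0.19  1.43 -0.    1.52 -1.78]
```

View pics/w5.png

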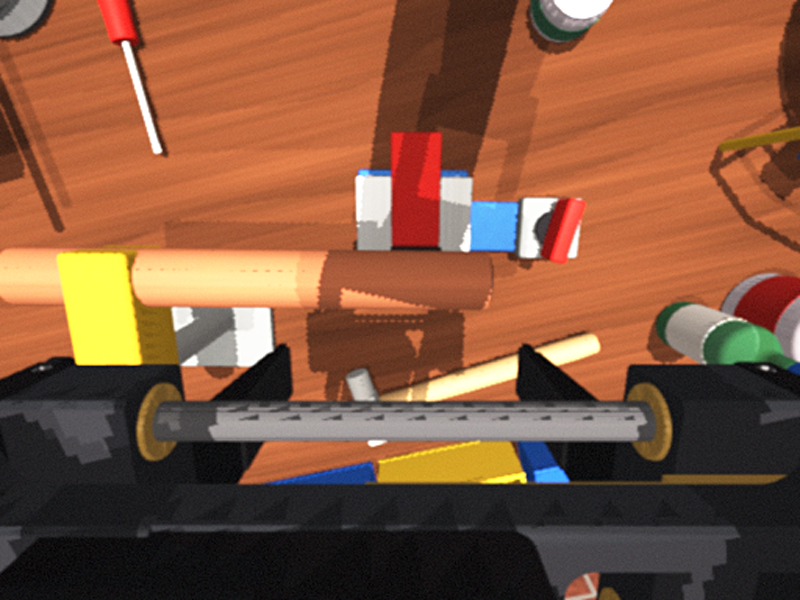

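The head lies on the platform. Its tail end is at row 132, columns 391–440, and it runs squarely under the tube (rows 250–307).

```bash
python3 - <<'E'
from m import *
ex=np.array([.9728,-.2317]);ey=np.array([.2317,.9728])
z=.114
t=(o(391,132.5,z)+o(440,132.5,z))/2;w=o(391,132,z)-o(440,132,z);f=(o(391,235,z)+o(441,235,z))/2
d=f-t;print('tail end',t,'width',np.hypot(*w),'dir',np.degrees(np.arctan2(d[1],d[0])))
seat=t+.107*d/np.hypot(*d)
c=(o(357,173,.087)+o(471,173,.087))/2+.055*ex;print('plat c',c,np.hypot(*(o(357,173,.087)-o(471,173,.087))))
for z in (.176,.181,.186):
    a=(o(240,250,z)+o(240,305.5,z))/2;b=(o(460,251,z)+o(460,307.5,z))/2
    e=(b-a)/np.hypot(*(b-a));n=np.array([e[1],-e[0]])
    print(z,'seat-tube across',(seat-a)@n,'diam',abs((o(240,250,z)-o(240,305.5,z))@n))
T=c+.02*ex
print('seat rel tube nominal',(seat-T)@ex,(seat-T)@ey, 'seat',seat)
k1,k2=o(573,198,.091),o(562,262,.091);print('knob',(k1+k2)/2,np.degrees(np.arctan2(*(k1-k2)[::-1])))
E
```

```text
tail end [ 0.5367395  -0.20915717] width 0.03787350320793501 dir -12.338136459031515
plat c [ 0.6176435  -0.22860477] 0.09690571746923468
0.176 seat-tube across 0.002910961746383122 diam 0.03888493779141691
0.181 seat-tube across 0.0037951153691903154 diam 0.038223751233780204
0.186 seat-tube across 0.004679268991997512 diam 0.03756256467614351
seat rel tube nominal 0.0037731371723436044 0.002150528335672482 seat [ 0.64126818 -0.232021  ]
knob [ 0.64092306 -0.09668793] 162.32770814021902
```

The V sits about 3 mm across and 2 mm along from the tube line, with yaw off by about 1°. All of that is within tolerance.

At the knob, the 180 mm gripper body would foul the tube end if its long axis pointed along the tube. So I'll stay in the clear yaw sector, alternating grips along the bar's length (56 mm) and across it. First is the lengthwise grip, yaw −95°.

```bash
python3 -m crank '[[1,0,15,0,-8],[1,-1,20,0,-8],[1,-2,25,0,-8],[1,-2,25,0,-8],[1,-2,25,0,-8],[1,-2,25,0,-8],[1,-2,15,0,-8],[1,0,0,0,-8],[1,0,0,0,-8],[1,0,0,0,-8],[1,0,0,0,-8],[1,0,0,0,-7]]'; python3 -m crank '[[1,0,0,0,0],[1,0,0,0,0]]'; python3 - <<'E'
from h import *
s=sense();print(s['tool_pos'],s['eef_rot'])
p=camera_params('wrist');I=capture('wrist')[:,:,::-1]
cv2.imwrite('pics/raw_k1.png',I)
H,S,V=cv2.split(cv2.cvtColor(I,cv2.COLOR_BGR2HSV))
m=((H<4)|(H>176))&(S>180)&(V>90)
N,L,st,ce=cv2.connectedComponentsWithStats(m.astype(np.uint8))
for i in range(1,N):
    if st[i,4]>60:
        b=cv2.boxPoints(cv2.minAreaRect(np.argwhere(L==i)[:,::-1].astype(np.float32)))
        print(st[i],ce[i],onz(p,*ce[i],.091)[:2])
for n in ('side','scene'): 
    cv2.imwrite(f'pics/raw_{n}3.png',capture(n)[:,:,::-1])
E
```

```text
t: 25.0
tool_pos: [0.6409, -0.0958, 0.3164]
eef_rot: [0.811, 0.586, 0.0, 0.0]
force: [-0.3, 0.1, 0.2]
finger_gap: 1.001
finger_force: 0.0
t: 25.2
tool_pos: [0.6414, -0.0959, 0.3162]
eef_rot: [0.808, 0.589, 0.0, 0.0]
force: [-0.5, 1.0, -0.6]
finger_gap: 0.999
finger_force: 0.0
[ 0.64136954 -0.09591067  0.31618529] [8.08291782e-01 5.88782091e-01 1.20590224e-04 1.70391198e-04]
[283   0  15  16 128] [289.984375    5.4609375] [0.74287822 0.09570693]
[239 169  41  17 494] [258.96761134 177.29959514] [ 0.64275116 -0.09291366]
[215 282  59   7 256] [237.21875    284.03515625] [ 0.55948477 -0.24170299]
```

```bash
python3 -m crank '[[1,0.5,0.5,-45,0],[1,0,0,-45,0],[1,0,0,-45,0],[1,0,0,-45,0],[1,0,0,-35,0],[1,0,0,-15,0],[1,0,0,-6,0],[1,0,0,0,0],[1,0,0,0,0]]'; python3 - <<'E'
from h import *
for n in ('side','scene'):
    a=np.mean([capture(n)[:,:,::-1].astype(float) for _ in range(3)],0); np.save(f'ref_{n}.npy',a)
    cv2.imwrite(f'pics/raw_ref_{n}.png',a)
A,B=np.load('ref_side.npy'),np.load('ref_scene.npy')
c=lambda i,x,y:cv2.resize(i[y:y+150,x:x+100],(400,600),interpolation=cv2.INTER_CUBIC)
cv2.imwrite('pics/s3.png',np.hstack([c(A,245,165),c(B,150,130)]))
E
```

```text
t: 26.25
tool_pos: [0.6443, -0.0958, 0.0824]
eef_rot: [0.809, 0.588, 0.001, 0.002]
force: [-0.2, -0.5, 1.4]
finger_gap: 1.0
finger_force: 0.0[ WARN:0@5.266] global loadsave.cpp:1063 imwrite_ Unsupported depth image for selected encoder is fallbacked to CV_8U.
```

View pics/s3.png

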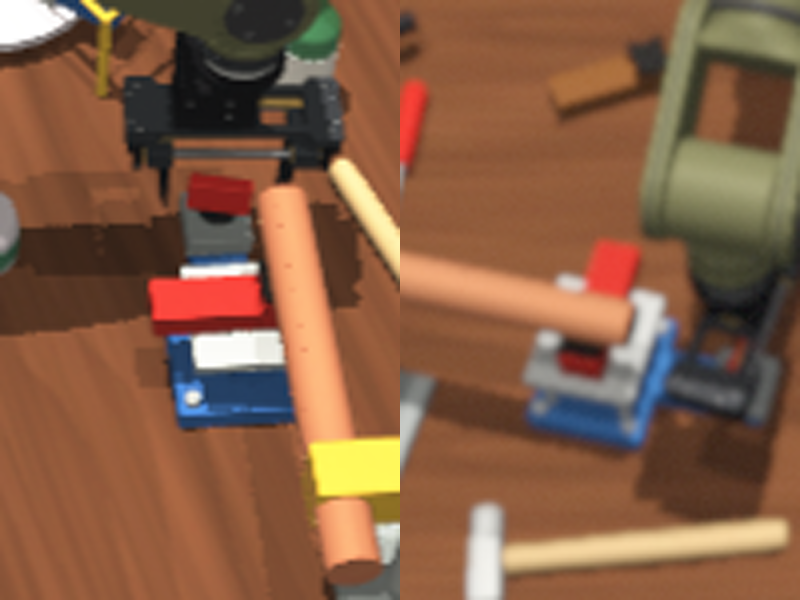

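Both fixed views show the tube and the head clear, with the gripper straddling the knob. I'll close along the bar and turn about 27° clockwise.

```bash
python3 -m crank '[[0,-2,0,-2,0],[-1,0,0,0,0],[-1,0,0,0,0],[-1,0,0,0,0],[-1,0,0,0,0],[-1,0,0,0,0],[-1,0,0,0,-5],[-1,0,0,0,-7],[-1,0,0,0,-7],[-1,0,0,0,-7],[-1,0,0,0,0],[-1,0,0,0,0]]'
```

```text
t: 27.75
tool_pos: [0.6424, -0.0961, 0.0779]
eef_rot: [0.921, 0.39, 0.002, 0.001]
force: [7.2, -1.6, -3.4]
finger_gap: 0.598
finger_force: 30.0
```

```bash
python3 -m crank '[[1,0,0,0,0],[1,0,0,0,0],[1,0,0,0,0],[1,0,0,0,0],[1,0,0,0,8],[1,0,0,0,8],[1,0,0,0,8],[1,0,0,0,8],[1,0,0,0,8],[1,0,0,0,8],[1,0,0,0,8],[1,0,0,0,8]]';python3 -m crank '[[1,0,0,0,8],[1,0,0,0,8],[1,0,0,0,8],[0,0,0,0,2],[-1,0,0,0,0],[-1,0,0,0,0],[-1,0,0,0,0],[-1,0,0,0,0],[-1,0,0,0,0],[-1,0,0,0,0],[-1,0,0,0,0],[-1,0,0,0,0]]'; python3 -m crank '[[-1,0,0,0,0],[-1,0,0,0,0],[-1,0,0,0,0],[-1,0,0,0,0],[-1,0,0,0,-4],[-1,0,0,0,-6],[-1,0,0,0,-7],[-1,0,0,0,-7],[-1,0,0,0,-7],[-1,0,0,0,-7],[-1,0,0,0,-7],[-1,0,0,0,-7]]';  python3 -m crank '[[-1,0,0,0,-7],[-1,0,0,0,-7],[-1,0,0,0,-7],[-1,0,0,0,-7],[-1,0,0,0,-5],[-1,0,0,0,-3],[-1,0,0,0,0],[-1,0,0,0,0]]'
```

```text
t: 28.95
tool_pos: [0.6404, -0.0954, 0.0778]
eef_rot: [0.571, 0.821, -0.0, -0.0]
force: [0.2, 0.2, 1.0]
finger_gap: 1.0
finger_force: 0.0
t: 30.15
tool_pos: [0.6406, -0.0955, 0.0778]
eef_rot: [0.375, 0.927, -0.0, 0.0]
force: [0.2, 0.3, -0.2]
finger_gap: 0.299
finger_force: 0.0
t: 31.35
tool_pos: [0.6426, -0.0937, 0.0779]
eef_rot: [0.744, 0.668, 0.003, 0.001]
force: [8.8, 8.6, -4.6]
finger_gap: 0.155
finger_force: 30.1
t: 32.15
tool_pos: [0.6441, -0.0944, 0.0779]
eef_rot: [0.913, 0.407, 0.004, 0.001]
force: [13.7, 5.3, -8.4]
finger_gap: 0.155
finger_force: 30.0
```

```bash
cat > tz.py <<'E'
from h import *
def mid(I,n):
    H,S,V=cv2.split(cv2.cvtColor(I.clip(0,255).astype(np.uint8),cv2.COLOR_BGR2HSV))
    m=(((H>4)&(H<15))&(S>70)&(S<200)&(V>105)).astype(np.uint8)
    p=camera_params(n);a=proj(p,[.6401,-.2334,.181])
    out=[]
    r=np.arange(-28,14,1.0)  # sample along tube
    b=proj(p,[.6401-.2317*.1,-.2334-.0973,.181]); d=np.array(a)-b; d/=np.hypot(*d); nn=np.array([-d[1],d[0]])
    g=cv2.GaussianBlur(I.astype(np.float32),(0,0),.6)
    w=np.arange(-16,16,.1)
    for t in r:
        q=np.array(a)+d*t+nn*w[:,None]
        s=cv2.remap(m.astype(np.float32),q[:,0].astype(np.float32)[None],q[:,1].astype(np.float32)[None],cv2.INTER_LINEAR)[0]
        on=np.where(s>.5)[0]
        c=len(w)//2
        if s[c]<.5: continue
        i=c
        while i>0 and s[i]>.5:i-=1
        j=c
        while j<len(w)-1 and s[j]>.5:j+=1
        out.append([t,w[i],w[j]])
    return np.array(out),a,d,nn,p
def axis(Is,Id):
    pl=[]
    for I,n in ((Is,'scene'),(Id,'side')):
        o_,a,d,nn,p=mid(I,n)
        wd=o_[:,2]-o_[:,1]; k=abs(wd-np.median(wd))<1.2
        c=np.polyfit(o_[k,0],(o_[k,1]+o_[k,2])/2,1)
        print(n,'width px',np.median(wd).round(2),k.sum(),'mid poly',c.round(3),'expected w',(.042*192/np.tan(np.radians(p['vfov'])/2)/np.linalg.norm(np.array(p['R'])@[.64,-.2334,.181]+p['t'])).round(2))
        P=[np.array(a)+d*t+nn*np.polyval(c,t) for t in (-20,10)]
        o,r1=ray(p,*P[0]);_,r2=ray(p,*P[1]);pl.append((np.cross(r1,r2)/np.linalg.norm(np.cross(r1,r2)),o))
    # point with given along-tube station
    ey=np.array([.2317,.9728,0])
    A=np.array([pl[0][0],pl[1][0],ey]);b=[pl[0][0]@pl[0][1],pl[1][0]@pl[1][1],ey@[.6401,-.2334,0]]
    X=np.linalg.solve(A,b);L=np.cross(pl[0][0],pl[1][0]);return X,L/L[1]
E
python3 - <<'E'
from tz import *
print(axis(np.load('ref_scene.npy'),np.load('ref_side.npy')))
for n in ('side','scene'):
    np.save(f'n_{n}.npy',np.mean([capture(n)[:,:,::-1].astype(float) for _ in range(3)],0))
A,B=np.load('n_side.npy'),np.load('n_scene.npy')
print(axis(B,A))
c=lambda i,x,y:cv2.resize(i[y:y+75,x:x+50],(400,600),interpolation=cv2.INTER_CUBIC)
cv2.imwrite('pics/s4.png',np.hstack([c(A,280,220),c(B,175,180)]).clip(0,255).astype(np.uint8))
E
```

```text
scene width px 23.05 2 mid poly [-0.25 -6.35] expected w 12.14
side width px 14.4 26 mid poly [ 0.011 -0.868] expected w 13.21
(array([ 0.6313032 , -0.23130479,  0.20833737]), array([0.16172573, 1.        , 0.35945896]))
scene width px 13.35 16 mid poly [-0.001  0.732] expected w 12.14
side width px 14.4 31 mid poly [-0.022 -1.134] expected w 13.21
(array([ 0.63867149, -0.23305976,  0.17217169]), array([ 0.22390079,  1.        , -0.02552429]))
```

View pics/s4.png

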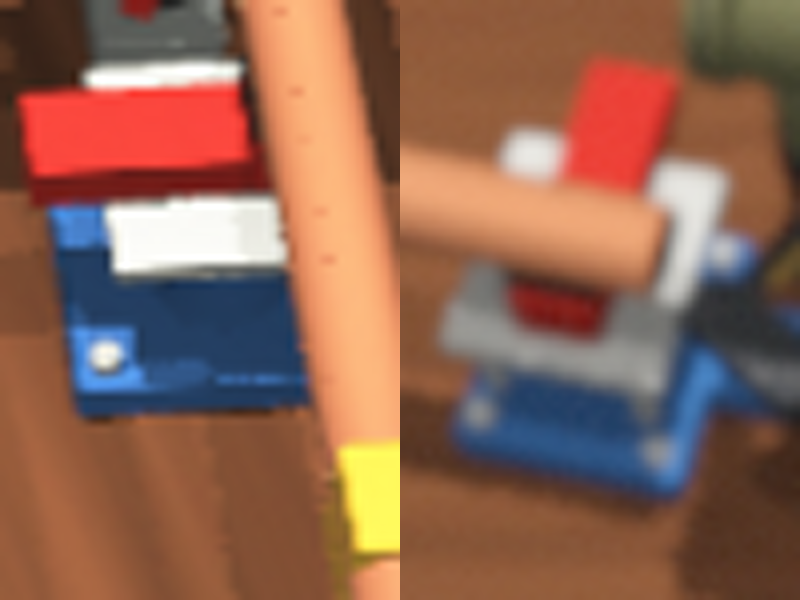

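That was my tenth viewed picture, so it's numbers only from here. The platform has risen, and the head's tail (40–240,130) and front face (560,310) are visible with the tube still above.

```bash
cat > tz2.py <<'E'
from h import *
def prof(I,n,z=.178):
    p=camera_params(n);f=192/np.tan(np.radians(p['vfov'])/2)
    T=lambda y:np.array([.6401+.2317*y,-.2334+.9728*y,z])
    a=np.array(proj(p,T(0)));b=np.array(proj(p,T(-.1)));d=a-b;d/=np.hypot(*d);nn=np.array([-d[1],d[0]])
    w=np.arange(-12,12.01,.25);res=[]
    for y in ys[n]:
        c=np.array(proj(p,T(y)));q=c+nn*w[:,None]
        s=cv2.remap(I.astype(np.float32),q[:,0].astype(np.float32)[None],q[:,1].astype(np.float32)[None],cv2.INTER_CUBIC)[0]
        res.append(s)
    return w,np.array(res),p,T,nn
ys={'scene':np.arange(-.14,.03,.004),'side':np.arange(-.14,.04,.004)}
E
python3 - <<'E'
from tz2 import *
for n in ('scene','side'):
    w,r,p,T,nn=prof(np.load(f'n_{n}.npy'),n)
    for i in (0,12,24,34): print(n,ys[n][i].round(3),'R',r[i,::4,2].astype(int).tolist(),'B',r[i,::4,0].astype(int).tolist())
E
```

```text
scene -0.14 R [145, 150, 150, 147, 146, 155, 179, 209, 229, 237, 240, 240, 235, 225, 213, 197, 176, 151, 133, 129, 133, 138, 138, 138, 134] B [60, 64, 63, 60, 60, 64, 78, 98, 112, 119, 122, 122, 117, 110, 101, 92, 78, 65, 58, 54, 54, 56, 55, 54, 54]
scene -0.092 R [149, 148, 148, 148, 147, 153, 178, 209, 228, 237, 240, 239, 234, 225, 212, 197, 177, 154, 136, 132, 139, 145, 145, 145, 139] B [60, 60, 61, 61, 60, 64, 79, 98, 111, 119, 122, 122, 116, 109, 101, 92, 80, 68, 58, 54, 56, 61, 58, 59, 57]
scene -0.044 R [148, 149, 147, 145, 146, 152, 172, 203, 224, 234, 238, 239, 235, 228, 215, 201, 181, 158, 140, 140, 147, 150, 148, 144, 139] B [60, 60, 59, 57, 60, 64, 74, 93, 109, 116, 119, 121, 118, 112, 104, 94, 82, 71, 60, 60, 61, 63, 62, 59, 57]
scene -0.004 R [179, 192, 211, 223, 228, 227, 222, 218, 224, 233, 238, 239, 237, 230, 218, 202, 182, 158, 126, 89, 83, 117, 133, 127, 117] B [72, 114, 155, 175, 177, 173, 155, 128, 114, 115, 120, 121, 119, 113, 105, 93, 82, 69, 54, 40, 27, 30, 30, 31, 43]
side -0.14 R [35, 34, 32, 36, 92, 183, 230, 241, 248, 251, 252, 253, 253, 252, 251, 247, 238
[... 209 characters left out ...]
 246, 251, 253, 253, 253, 252, 251, 249, 240, 209, 155, 130, 137, 137, 140, 147, 152] B [235, 234, 230, 231, 207, 98, 85, 104, 113, 120, 125, 126, 127, 126, 122, 116, 104, 87, 63, 52, 54, 54, 55, 57, 59]
side -0.044 R [258, 252, 204, 132, 123, 161, 210, 233, 245, 245, 248, 253, 253, 252, 251, 248, 239, 203, 117, 85, 86, 87, 86, 84, 81] B [62, 57, 42, 29, 34, 63, 87, 101, 110, 110, 115, 124, 125, 125, 121, 114, 105, 84, 49, 35, 36, 37, 37, 35, 33]
side -0.004 R [249, 244, 237, 193, 98, 131, 203, 230, 242, 249, 251, 252, 253, 252, 251, 249, 242, 208, 124, 87, 85, 85, 78, 95, 129] B [248, 238, 230, 182, 87, 56, 83, 98, 108, 115, 120, 124, 126, 124, 120, 115, 106, 86, 52, 36, 34, 33, 32, 39, 52]
```

```bash
cat > lift.py <<'E'
from tz2 import *
def cross(w,s,lev,i0,step):
    i=i0
    while s[i]>lev and 0<i<len(s)-1:i+=step
    j=i-step; return w[i]+(w[j]-w[i])*(lev-s[i])/(s[j]-s[i])
def measure(N=4):
    out={}
    for n in ('scene','side'):
        I=np.mean([capture(n)[:,:,::-1].astype(float) for _ in range(N)],0);np.save(f'n_{n}.npy',I)
        out[n]=meas(I,n)
    return out
def meas(I,n):
    w,r,*_=prof(I,n);c=len(w)//2
    rng=range(0,22)   # y -0.14..-0.056
    up=np.median([cross(w,r[i,:,2],195,c,-1) for i in rng]); 
    rg=range(0,40) if n=='side' else rng
    dn=np.median([cross(w,r[i,:,2],205 if n=='side' else 180,c,1) for i in rg])
    return np.round([up,dn],3)
def sens():
    for n in ('scene','side'):
        p=camera_params(n);w,r,_,T,nn=prof(np.zeros((384,512,3)),n)
        a=np.array(proj(p,T(-.08)))
        print(n,'px/mm z',((np.array(proj(p,T(-.08)+[0,0,.001]))-a)@nn).round(3),'ex',((np.array(proj(p,T(-.08)+[.00097,-.00023,0]))-a)@nn).round(3))
E
python3 -c "
from lift import *
sens(); print({n:meas(np.load(f'n_{n}.npy'),n) for n in ('scene','side')}); print(measure())"
```

```text
scene px/mm z -0.126 ex 0.263
side px/mm z 0.076 ex 0.32
{'scene': array([-5.404,  3.928]), 'side': array([-6.622,  5.038])}
{'scene': array([-5.4  ,  3.938]), 'side': array([-6.622,  5.037])}
```

```bash
python3 -m crank '[[1,0,0,0,0],[1,0,0,0,0],[1,0,0,0,0],[1,0,0,0,0],[1,0,0,0,8],[1,0,0,0,8],[1,0,0,0,8],[1,0,0,0,8],[1,0,0,0,8],[1,0,0,0,8],[1,0,0,0,8],[1,0,0,0,8]]';python3 -m crank '[[1,0,0,0,8],[1,0,0,0,8],[1,0,0,0,8],[0.3,0,0,0,1],[-1,0,0,0,0],[-1,0,0,0,0],[-1,0,0,0,0],[-1,0,0,0,0],[-1,0,0,0,0],[-1,0,0,0,0]]'; python3 -c "
from lift import *
print(measure(3))"; python3 -m crank '[[-1,0,0,0,-5],[-1,0,0,0,-7],[-1,0,0,0,-6],[-1,0,0,0,0],[-1,0,0,0,0]]'; python3 -c "
from lift import *
print(measure(3))"
```

```text
t: 34.05
tool_pos: [0.6403, -0.0958, 0.0778]
eef_rot: [0.557, 0.831, -0.0, -0.0]
force: [-0.5, 1.1, -0.2]
finger_gap: 0.994
finger_force: 0.0
t: 35.05
tool_pos: [0.641, -0.095, 0.0778]
eef_rot: [0.366, 0.93, 0.0, 0.0]
force: [2.4, 3.1, -1.2]
finger_gap: 0.589
finger_force: 30.0
{'scene': array([-5.408,  3.933]), 'side': array([-6.625,  5.036])}
t: 35.85
tool_pos: [0.6415, -0.0946, 0.0779]
eef_rot: [0.508, 0.861, 0.001, 0.001]
force: [5.1, 4.8, -2.9]
finger_gap: 0.59
finger_force: 30.0
{'scene': array([-5.402,  3.943]), 'side': array([-6.643,  5.04 ])}
```

```bash
for i in 1; do python3 -m crank '[[-1,0,0,0,-5],[-1,0,0,0,-5],[-1,0,0,0,0],[-1,0,0,0,0]]' | sed -n '3p'; python3 -c "
from lift import *
print(measure(2))"; python3 -m crank '[[-1,0,0,0,-5],[-1,0,0,0,-5],[-1,0,0,0,0],[-1,0,0,0,0]]' | sed -n '3p'; python3 -c "
from lift import *
print(measure(2))"; done
```

```text
eef_rot: [0.581, 0.814, 0.002, 0.001]
{'scene': array([-5.41,  3.92]), 'side': array([-6.64 ,  5.041])}
eef_rot: [0.65, 0.76, 0.002, 0.001]
{'scene': array([-5.646,  3.715]), 'side': array([-6.512,  5.168])}
```

Contact: the tube rose about 1.7 mm, and both views agree. I'll release the knob and rise clear.

```bash
python3 -m crank '[[1,0,0,0,0],[1,0,0,0,0],[1,0,0,0,0],[1,0,0,0,0],[1,0,0,30,0],[1,0,0,50,0],[1,0,0,50,0],[1,0,0,50,0],[1,0,0,30,0],[1,0,0,0,0],[1,0,0,0,0]]'; python3 - <<'E'
from lift import *
print(measure(3))
ex=np.array([.9728,-.2317]);ey=np.array([.2317,.9728])
# head tail top in side view (z ~ platform+.026)
I=np.load('n_side.npy').clip(0,255).astype(np.uint8);p=camera_params('side')
H,S,V=cv2.split(cv2.cvtColor(I,cv2.COLOR_BGR2HSV));m=((H<5)|(H>175))&(S>150)&(V>170)
N,L,st,ce=cv2.connectedComponentsWithStats(m.astype(np.uint8))
for i in range(1,N):
    if st[i,4]>60 and 270<ce[i][0]<330 and ce[i][1]>200:
        b=cv2.boxPoints(cv2.minAreaRect(np.argwhere(L==i)[:,::-1].astype(np.float32)))
        P=np.array([onz(p,*q,.142)[:2] for q in b])-[.6206,-.2287]
        print(st[i],ce[i].round(1),'jack xy mm',(1000*np.c_[P@ex,P@ey]).round(1).tolist())
E
```

```text
t: 38.45
tool_pos: [0.6406, -0.0958, 0.2886]
eef_rot: [0.65, 0.76, 0.0, 0.001]
force: [-0.5, -0.1, -0.1]
finger_gap: 1.002
finger_force: 0.0
{'scene': array([-5.658,  3.71 ]), 'side': array([-6.5  ,  5.148])}
[283 229  29  12 280] [296.5 234.4] jack xy mm [[-87.1, 14.1], [3.4, 13.2], [-1.3, -26.5], [-90.3, -25.5]]
```

```bash
python3 -c "
from bench import hand_in
print(hand_in())"
```

```text
the job is handed in; nothing more can be done
None
```

Job handed in at about 39 s, no verdict returned: the V-head lies released on the platform, measured within about 4 mm across and 6 mm along of centre under the tube and square to within about 1°, and the V is touching the tube with about 1.7 mm of lift. The other heads and bench items were not deliberately moved, but I did not re-check them before handing in.

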